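# Park the brass roller at the top of the rolling-test ramp

## Task

Get the rolling-test ramp ready for the next run: with the fingertips, gently and without gripping or lifting it, push the brass roller so that it rolls up its sloping lane, over the small blue ridge, and rests parked (not rammed) between the ridge and the end stop and does not roll back when you let go. Leave the steel roller at the bottom of its own lane, do not disturb the other things on the bench, and finish with the hand clear.

Things in the scene. Friction and masses are not known exactly. Their poses are not given: they have to be found in the camera images.
- brass_roller: the golden-yellow brass tube offcut to be moved: a roller 44 mm in diameter and 56 mm long, 0.2 to 0.45 kg, lying crosswise in one of the two lanes of the gutter. Origin at its centre; y is its own axis, x and z turn as it rolls. Polished: low friction; it rolls freely and by itself runs back down to the bottom of its lane
- steel_roller: the grey steel tube offcut of the same size, lying at the bottom of the other lane; it stays there. Origin at its centre, y is its own axis
- bed: the fixed aluminium gutter, 260 x 152 mm, sloping at 6 degrees, with two lanes 60 mm wide. Origin in the middle of the gutter on the surface of the lane floor; x points up the slope along the lanes, z is square to the lane floor, y points to the left looking up the slope. Lane centrelines lie at y = +36 mm (left lane) and y = -36 mm (right lane)
- sill (a point): middle of the top of the black sill across the lower end of both lanes (8 mm thick, its face at x = -122 mm of the bed); resting rollers lean on it. The sill, the outer walls and the 12 mm wide middle wall are only 8 mm high above the lane floor, so a fingertip can pass over them and push a roller at its centre, 22 mm above the lane floor
- seat_left (a point): where the centre of a roller lies when parked at the blue stop of the left lane. The stop plate is 36 mm high above the lane floor, 10 mm thick, its face 23 mm beyond this point, a black knob behind it. Stops are clamped firmly (hold over 100 N), each at its own place along its lane in each run. A roller pushed past the ridge drops in here by itself and stays. Axes as bed
- seat_right (a point): the same point for the stop of the right lane
- stop_left: the blue end stop with its ridge in the left lane, one piece; its origin lies on the lane floor 22 mm under the seat point, axes as bed. The roller must not be jammed hard against it
- stop_right: the same for the right lane
- ridge_left (a point): top edge of the ridge before the stop of the left lane: a blue wedge that begins 52 mm before this edge, climbs evenly to 5 mm above the lane floor, and drops off straight here, 14 mm before the seat point
- ridge_right (a point): the same edge in the right lane
- petri_dish: clear glass dish, 60 mm across, 14 mm high; a bystander, not to be disturbed. Origin at the centre of its underside
- vial_rack: blue vial rack 50 x 130 x 29 mm; a bystander, not to be disturbed. Origin at the centre of its underside
- spanner: open-ended steel spanner, 165 mm long, 6 mm thick, lying flat; a bystander, not to be disturbed. Origin at the centre of its underside
- ptfe_spool: blue and white tape spool, 50 mm across, 14 mm high, lying flat; a bystander, not to be disturbed. Origin at the centre of its underside
- seal_tin: round white tin with a blue lid top, 62 mm across, 30 mm high; a bystander, not to be disturbed. Origin at the centre of its underside
- mug: white mug, 86 mm high, 83 mm across without its handle; a bystander, not to be disturbed. Origin at the centre of its underside

How it is judged:
By the outcome, as a careful person would: the job done as asked, in the order asked, and still so for the second after the job is handed in, with the robot touching nothing.
It also fails if it takes over 42 s, if anything falls off the work surface, if the arm or the gripper's body presses on something with over 40 N, if the wrist force passes 120 N, or if a joint passes its speed limit or range.

## Robot

A 7-joint arm with a two-finger parallel gripper is mounted at the origin on a cart in front of the work surface, level with it; the furniture and walls round the work are solid. World frame = base frame: x ahead of the robot, y to its left, z up, the work surface at z = 0. Lengths are in m, angles in rad, forces in N, time in s.
With the tool pointing down it reaches from about 0.425 to 0.875 m from the base axis. Payload 4.7 kg.
Tool frame: the origin (TCP) lies at the very end of the fingers, on their centre line; the grasp point (between the pads) lies 19 mm behind it; z points along the fingers, y is the line along which they close (so a half turn about z gives the same grasp; the last joint's range is limited). The gripper opens to 85 mm and grips with 20 to 120 N. Pads are 22 mm wide; open, the fingers measure 114 mm over their backs; the gripper's body (76 mm by 85 mm) begins 54 mm behind the grasp point. The pads swing forward as they close: fully open they stand 13 mm farther back than shut.
Start: joints at [1.135, 0.321, -0.07, 1.45, 0.023, 1.371, -0.057], TCP at [0.283, -0.585, 0.231] pointing down, gripper open.
Joint ranges: [-2.86, 2.86], [-0.3, 2.09], [-1.38, 1.24], [0.06, 2.45], [-1.56, 4.7], [0.09, 2.05], [-2.69, 2.69]. Speed limits (rad/s): [2.57, 2.57, 3.14, 3.14, 3.14, 3.14, 3.14].

## Interface

Orientations are given as a unit quaternion [x, y, z, w].
In Python, from bench import monitor, imaging, workorder gives the robot as it stands.
- The arm moves only by the shell command python3 -m handwheel 'ROWS' [OPENING] [FORCE]. ROWS is JSON, a list of rows, each a list of 2 entries, a list of its own where there are three numbers: the shift along the tool's x, y, z in mm, then the turn about the tool's z in rad. A call has 1 to 20 rows; each row is the pose to reach, as a shift and turn from the pose commanded when the call began, along the tool's axes at that moment; what a row does not reach only later rows make up. A row lasts 1/8 s, in which the tool goes at most 62.5 mm and 10.7 degrees, less where a joint would pass 70% of its speed; a pose out of reach is approached as far as the arm can. A call with a gripper value outside its range is refused whole. OPENING is the closure in counts, from 0 (fully open) to 255 (shut), set as the call begins (- or left out, the last holds). The fingers move at their own pace and stop on an object; FORCE is the grip in N (left out, the last holds). Time passes only in rows, so rows that repeat a pose let the fingers close. It gives the time, the measured TCP pose, the force, the opening and the grip force at its end, in the units of the state.
- monitor.state(): the state, without advancing time (a new reading comes with each control period).
- imaging.capture(name): name is "side" or "top"; returns (picture, depth): 400x640x3 uint8, blue, green, red; 400x640 float32, m along the optical axis (not along the pixel's ray), 0 where there is no reading.
- imaging.camera_params(name): a dict with "fx", "fy", "cx", "cy" (pixels), "k1" (the pictures are not rectified: a ray, as slopes to the right and down, at radius r is drawn at 1 + k1 r^2 times it, then the intrinsics apply), "rvec" (rotation vector, rad) and "tvec" (3), from world to camera coordinates, as OpenCV has them. Camera axes: x right, y down, z forward; pixel columns grow to the right and rows downward; lengths in m; the calibration is good to about 2 mm. A picture is of the moment at which its call begins. camera_params takes no time and is no camera call.
- workorder.job_done(): hands the job in; it is judged then, once.
The state is a dict: "t": time; "q": joint angles; "joint_velocities": joint speeds; "tau": joint torques, N m; "position": TCP position; "tool_rot": TCP orientation; "contact_force": force on the tool from outside, world axes, zero at the start; "moment": the same for the moment, N m; "opening": opening from 0.0 (shut) to 1.0 (fully open); "grip_force": force on a finger pad.
Only numpy, scipy, OpenCV 4.12 (cv2) and the standard library are available. Lean on these libraries where they do the work, as an engineer would, in place of code of your own. Each camera call takes 0.05 s, during which the arm holds its last target. There are 200 camera calls.

## Working session

There is one attempt and no reset: what is moved stays moved. The work goes in short steps, Python scripts to look and compute and a shell command to move; the robot and the scene stay as the last step left them, time stands still between calls to the robot, and variables do not carry over. Pictures are saved under pics/ and viewed, at most 10 in all, crops included, and the job is handed in when it is done.

```bash
mkdir -p pics; python3 - <<'E'
from bench import monitor, imaging
import cv2, numpy as np
s=monitor.state(); print(s)
for n in("top","side"):
    p,d=imaging.capture(n); cv2.imwrite(f"pics/{n}0.png",p); np.savez(f"{n}0.npz",p=p,d=d); print(n,imaging.camera_params(n))
E
```

```text
{'t': 0.0, 'q': array([ 1.13510308,  0.32185541, -0.07010378,  1.45169337,  0.02259704,
        1.37079821, -0.05690408]), 'joint_velocities': array([ 0.00100736, -0.00138298, -0.00040081, -0.00330773,  0.00121477,
        0.00027861, -0.00135349]), 'tau': array([ 3.89026882e-04, -4.93579495e+01, -3.81950056e-01, -3.14341021e+01,
        1.31605013e-02,  1.11439847e-02,  1.22554617e-06]), 'position': array([ 0.28233532, -0.5848715 ,  0.23019339]), 'tool_rot': array([ 9.74811745e-01,  2.23027117e-01, -2.63053602e-04, -9.47618861e-04]), 'contact_force': array([0.10651599, 0.0194441 , 0.84755787]), 'moment': array([ 0.01150751, -0.02722328, -0.01142371]), 'grip_force': 0.0, 'opening': 1.0032475968618522}
top {'fx': 464.7968814951932, 'fy': 464.7968814951932, 'cx': 321.39192767871856, 'cy': 200.8829924037556, 'k1': -0.008566993082061056, 'rvec': array([ 2.17760817, -2.2050808 ,  0.06196449]), 'tvec': array([0.03333553, 0.55256853, 1.60679119])}
side {'fx': 494.50354815708175, 'fy': 494.50354815708175, 'cx': 317.91421673846804, 'cy': 195.87539722787142, 'k1': -0.10339779960420627, 'rvec': array([ 1.84108278, -2.07040334,  0.51322759]), 'tvec': array([0.09125826, 0.53796179, 1.30183271])}
```

View pics/top0.png

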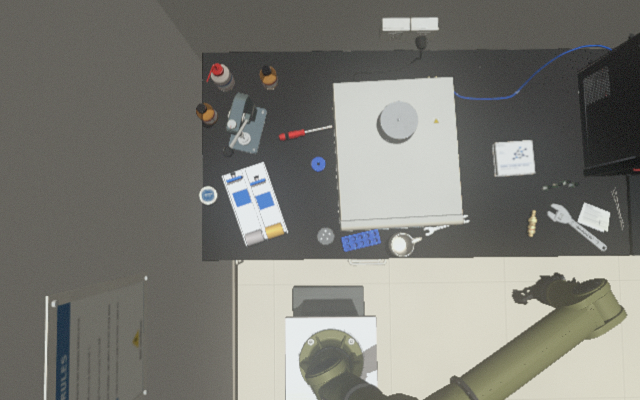

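View pics/side0.png

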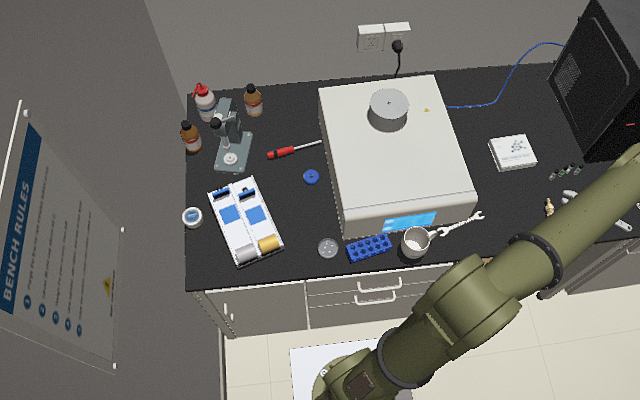

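The ramp is at about (255,205) in top. The brass roller is at the bottom of the right lane at about (274,232), the steel one at (256,238) in the left lane, and the stops are at about (235,180) and (257,180). I'll enlarge that area in both views.

```bash
python3 - <<'E'
import cv2, numpy as np
a=np.load("top0.npz")["p"][150:255,195:345]; b=np.load("side0.npz")["p"][170:275,175:345]
cv2.imwrite("pics/topc.png",cv2.resize(a,None,fx=5,fy=5,interpolation=cv2.INTER_CUBIC))
cv2.imwrite("pics/sidec.png",cv2.resize(b,None,fx=4.7,fy=5,interpolation=cv2.INTER_CUBIC))
E
cat > h.py <<'E'
import numpy as np, cv2
from bench import imaging
def ray(n,u,v):
    c=imaging.camera_params(n); R=cv2.Rodrigues(c["rvec"])[0]
    K=np.array([[c["fx"],0,c["cx"]],[0,c["fy"],c["cy"]],[0,0,1]])
    x=cv2.undistortPoints(np.array([[[u,v]]],float),K,np.array([c["k1"],0,0,0]))[0,0]
    return -R.T@c["tvec"], R.T@np.array([x[0],x[1],1.])
def onz(n,u,v,z):
    o,d=ray(n,u,v); return o+d*(z-o[2])/d[2]
def dep(n,u,v,D):
    o,d=ray(n,u,v); return o+d*D
def cloud(n,D):
    c=imaging.camera_params(n); R=cv2.Rodrigues(c["rvec"])[0]
    K=np.array([[c["fx"],0,c["cx"]],[0,c["fy"],c["cy"]],[0,0,1]])
    v,u=np.mgrid[:400,:640]; p=np.stack([u,v],-1).reshape(-1,1,2).astype(float)
    x=cv2.undistortPoints(p,K,np.array([c["k1"],0,0,0])).reshape(-1,2)
    P=np.c_[x,np.ones(len(x))]*D.reshape(-1,1)
    return ((P-c["tvec"])@R).reshape(400,640,3)
def proj(n,P):
    c=imaging.camera_params(n); K=np.array([[c["fx"],0,c["cx"]],[0,c["fy"],c["cy"]],[0,0,1]])
    return cv2.projectPoints(np.atleast_2d(P).astype(float),c["rvec"],c["tvec"],K,np.array([c["k1"],0,0,0,0]))[0][:,0]
E
```

```text
(no output)
```

View pics/topc.png

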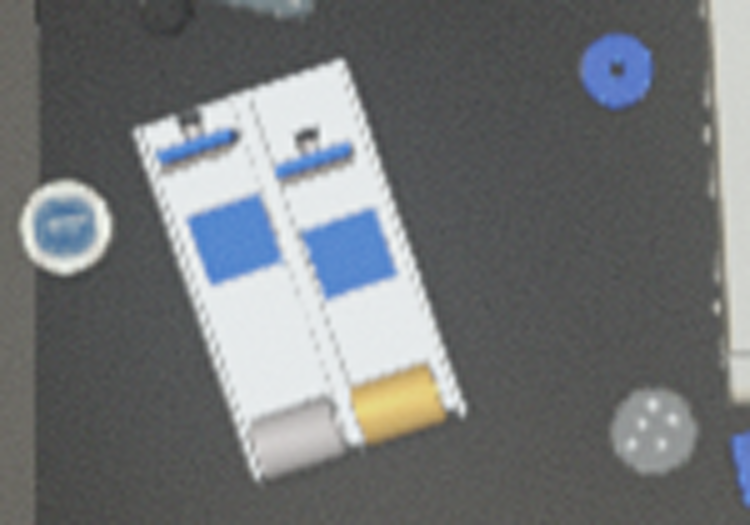

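View pics/sidec.png

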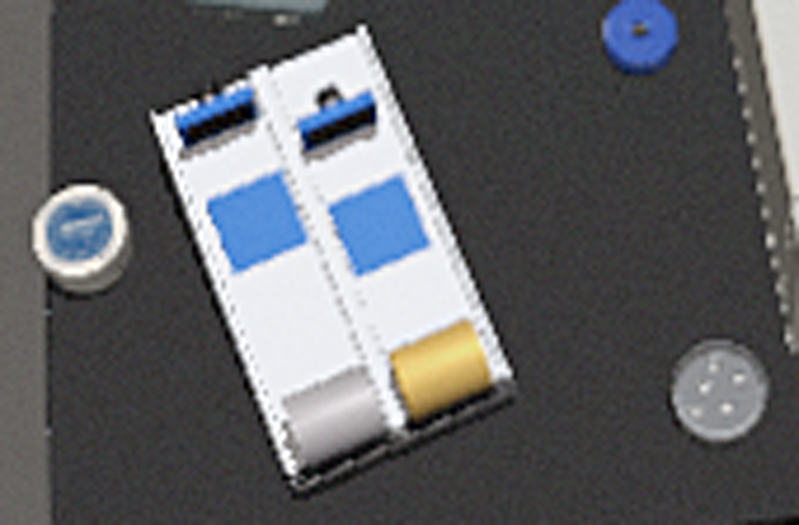

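Top crop: the brass roller is at the bottom of the right lane at (398,405), with its wedge at (303,235), (375,208), (397,270), (328,297). The side crop shows the same layout. I'll fit the bed pose to the corners in both views.

```bash
cat > fit.py <<'E'
import numpy as np
from h import *
from scipy.optimize import least_squares
from scipy.spatial.transform import Rotation as Ro
top=dict(C=[(135,130),(345,60),(463,412),(258,480)],R=[(303,235),(375,208),(397,270),(328,297)],L=[(190,218),(263,195),(281,262),(212,285)])
sid=dict(C=[(152,115),(362,28),(512,385),(297,487)],R=[(330,208),(400,175),(430,245),(358,275)],L=[(207,202),(280,172),(306,243),(234,272)])
T=lambda a:np.array(a)/5+[195-.4,150-.4]
S=lambda a:np.array(a)/[4.7,5]+[175-.4,170-.4]
def bed(p): # slope: x up
    return Ro.from_euler("ZY",[p[3],-np.radians(6)]).as_matrix(), np.array(p[:3])
def model(p):
    R,t=bed(p); rl,rr,w=p[4:7]
    C=[(.13,.076,.008),(.13,-.076,.008),(-.13,-.076,.008),(-.13,.076,.008)]
    W=lambda r,y:[(r,y+w,.005),(r,y-w,.005),(r-.052,y-w,0),(r-.052,y+w,0)]
    return np.array(C+W(rr,-.036)+W(rl,.036))@R.T+t
def res(p):
    M=model(p); o=[]
    for n,D,f in(("top",top,T),("side",sid,S)):
        o.append(proj(n,M)-f(D["C"]+D["R"]+D["L"]))
    return np.array(o).ravel()
s=least_squares(res,[.56,.28,.03,.3,.05,.05,.03],loss="soft_l1"); p=s.x
if __name__=="__main__":
    print(p.round(4)); r=res(p).reshape(2,12,2); print(np.abs(r).mean(),r.mean(1)); print(r.round(1)[:, :].tolist())
    R,t=bed(p)
    for n in("top","side"):
        d=np.load(n+"0.npz")["d"]; P=cloud(n,d)
        B=((P-t)@R).reshape(-1,3); ok=(d.ravel()>0)
        m=ok&(abs(B[:,0]+.04)<.03)&(abs(abs(B[:,1])-.036)<.02)&(abs(B[:,2])<.03)
        A=np.c_[B[m][:,:2],np.ones(m.sum())]; print(n,"floor",m.sum(),B[m][:,2].mean())
        for y in(-.036,.036):
            m=ok&(abs(B[:,1]-y)<.018)&(B[:,2]>.012)&(B[:,0]<.0)&(B[:,0]>-.16)&(B[:,2]<.06)
            q=B[m]; print(" roller",y,m.sum(),q[:,2].max(), q[q[:,2]>.036].mean(0))
            m=ok&(abs(B[:,1]-y)<.02)&(B[:,2]>.02)&(B[:,0]>.03)&(B[:,2]<.045)&(B[:,0]<.14)
            q=B[m]; print(" stop",m.sum(), q[:,0].min() if len(q) else 0,q.mean(0))
        g=lambda u,v:P[v,u]
    print("rack z",onz("top",361,240,.03),"dish",onz("top",326,237,.01),"tin",onz("top",208,195,.03))
    print("brass start",R@[-.1,-.036,.022]+t,"seat",R@[p[5]+.014,-.036,.022]+t)
    print("R",R.round(4).tolist(),"t",t)
E
python3 fit.py
```

```text
[0.5451 0.2558 0.0249 0.3162 0.0619 0.0278 0.0256]
0.44521851370300247 [[ 0.22839938 -0.0817446 ]
 [-0.21562869  0.1019796 ]]
[[[0.1, -0.3], [0.0, -0.5], [1.0, 0.3], [0.4, 0.8], [0.2, -1.3], [-0.2, -0.7], [0.4, 1.1], [0.3, 0.4], [-0.2, -0.5], [-0.8, -0.7], [0.8, 0.1], [0.6, 0.2]], [[-0.5, 0.0], [-0.1, -0.3], [0.2, 0.3], [-1.3, -0.2], [-0.6, -0.7], [-0.2, -0.3], [-0.1, 0.7], [-0.2, 1.0], [-0.2, -0.2], [-0.3, -0.4], [0.4, 0.4], [0.2, 0.9]]]
top floor 400 0.004642216902063134
 roller -0.036 140 0.0592101850891194 [-0.10377993 -0.03549187  0.04492885]
 stop 56 0.06528318014715136 [ 0.07597007 -0.03644897  0.0348553 ]
 roller 0.036 142 0.054075771043000265 [-0.10310428  0.03587449  0.04507226]
 stop 57 0.09975301266231969 [0.1104774  0.03595274 0.03531718]
side floor 494 0.006157070868735211
 roller -0.036 211 0.05598408980580812 [-0.10910652 -0.03576082  0.04622567]
 stop 90 0.060200655010689115 [ 0.07069405 -0.0358899   0.03431178]
 roller 0.036 219 0.05401063675717292 [-0.10951301  0.03590872  0.0460374 ]
 stop 85 0.09508864194411626 [0.10492328 0.03635255 0.03457968]
rack z [ 0.41546374 -0.10834036  0.03      ] dish [0.4268816  0.01191211 0.01      ] tin [0.57751055 0.41924684 0.03      ]
brass start [0.45960596 0.18995664 0.03635411] seat [0.59365181 0.23382056 0.05117803]
R [[0.9452, -0.311, -0.0993], [0.3093, 0.9504, -0.0325], [0.1045, -0.0, 0.9945]] t [0.54511568 0.25581648 0.02492747]
```

```bash
python3 - <<'E'
import numpy as np
from h import *
d=np.load("top0.npz")["d"]; P=cloud("top",d).reshape(-1,3)[(d>0).ravel()]
for n in("top","side"):
    dd=np.load(n+"0.npz")["d"];Q=cloud(n,dd).reshape(-1,3)[(dd>0).ravel()]
    m=(abs(Q[:,0]-.55)<.03)&(abs(Q[:,1]-.1)<.03)&(abs(Q[:,2])<.03); print(n,"bench",np.median(Q[m][:,2]),m.sum(),Q[m][:,2].std())
xs=np.arange(.25,1.0,.05); ys=np.arange(-.65,.45,.05)
print("x\\y",*[f"{y:.2f}" for y in ys])
for x in xs:
    print(f"{x:.2f}",*[f"{np.percentile(h,98)*100:5.0f}" if len(h:=P[(P[:,0]>=x)&(P[:,0]<x+.05)&(P[:,1]>=y)&(P[:,1]<y+.05)][:,2]) else "   --" for y in ys])
E
```

```text
top bench -0.0006102984339567737 286 0.003993861024376176
side bench 0.0009049729371913891 330 0.003149094483582569
x\y -0.65 -0.60 -0.55 -0.50 -0.45 -0.40 -0.35 -0.30 -0.25 -0.20 -0.15 -0.10 -0.05 0.00 0.05 0.10 0.15 0.20 0.25 0.30 0.35 0.40
0.25    63    64    65    65    63   -78   -79   -79   -79   -79   -78   -79   -79   -78   -79   -79   -78   -79   -78   -79   -79   -78
0.30    62    64    64    --    --    --    --    --   -11   -11   -11   -11    --    --    --    --    --    --    --    --   -18    --
0.35     1     1     1     1     1     1     1     9     9     1     3     3     3     1     1     1     1     1     1     1     1     1
0.40     1     1     1     1     1     1     7     9     9     3     3     4     3     1     1     1     6     7     7     1     1     1
0.45     1     1     1     1    16    16    16    16    16    16    16    16    16     1     1     1     7     6     5     4     1     1
0.50     1     1     1     1    16    16    16    16    16    16    16    16    16     1     1     1     4     4     4     4     1     3
0.55     1     1     1     1    16 
[... 497 characters left out ...]
  2     1     1
0.75     3     2     1     1    16    16    16    23    23    23    16    16    16     1     2     3     3    22    26    25     1     1
0.80     1     1     1     1    16    16    16    23    23    23    16    16    16     2     2     2     1    22    23    23     9    13
0.85     1     1     1     1    16    16    16    16    16    16    16    16    16     1     1     1     1    16    23     1    10    14
0.90     1     1     1     1    16    16    16    16    16    16    16    16    16     1     1     1     1     1     1     1    17     1
0.95     1     1     1     1     1    10    10     1     1     1     1     5     0     1     1     1    13    13     1    14    18     1
```

```bash
cat > go.py <<'E'
import numpy as np
from scipy.spatial.transform import Rotation as Ro
from bench import monitor
from fit import p,bed
R,t=bed(p); t=t.copy(); t[2]=.0297
def b2w(b): return R@np.asarray(b)+t
def w2b(w): return R.T@(np.asarray(w)-t)
def rows(*W):
    s=monitor.state(); T=Ro.from_quat(s["tool_rot"]).as_matrix()
    for w in W: print(np.round(w,3),"->",((np.array(w)-s["position"])@T*1000).round(0))
    a=np.arctan2(T[1,0],T[0,0]); print("turn to bed",a-p[3],"bedpos mm",(w2b(s["position"])*1000).round(1),s["t"],s["contact_force"].round(1))
E
python3 - <<'E'
from go import *
e=b2w([-.158,-.036,.0]); rows((.283,-.585,.31),(.5,-.2,.31),(e[0],e[1],.31),(e[0],e[1],.15),b2w([-.158,-.036,.016])); print(e)
E
```

```text
[ 0.283 -0.585  0.31 ] -> [  1.   0. -80.]
[ 0.5  -0.2   0.31] -> [ 363. -252.  -79.]
[0.407 0.173 0.31 ] -> [ 442. -628.  -79.]
[0.407 0.173 0.15 ] -> [ 442. -628.   81.]
[0.405 0.172 0.029] -> [ 440. -628.  202.]
turn to bed 0.13363000576728196 bedpos mm [-487.4 -717.3  253. ] 0.1 [-0.5  0.1 -0.2]
[0.4069698  0.17273246 0.0131845 ]
```

```bash
python3 -m handwheel '[[[0,0,-40],0],[[0,0,-80],0],[[36,-25,-80],0],[[82,-57,-80],0],[[128,-89,-80],0],[[174,-121,-80],0],[[220,-153,-80],0.03],[[266,-185,-80],0.06],[[312,-217,-80],0.1],[[350,-243,-80],0.134],[[373,-290,-80],0.134],[[383,-340,-80],0.134],[[393,-390,-80],0.134],[[403,-440,-80],0.134],[[413,-490,-80],0.134],[[423,-540,-80],0.134],[[432,-585,-80],0.134],[[442,-628,-80],0.134],[[442,-628,-80],0.134],[[442,-628,-80],0.134]]' 255 20; python3 - <<'E'
from go import *
rows((.407,.173,.15),b2w([-.158,-.036,.06]),b2w([-.158,-.036,.016])); print(monitor.state()["q"].round(2))
E
```

```text
t: 2.6
position: [0.4076, 0.1716, 0.311]
tool_rot: [0.988, 0.157, -0.0, 0.0]
contact_force: [0.8, -0.6, -0.5]
opening: 0.001
grip_force: 0.0
[0.407 0.173 0.15 ] -> [ -0.  -2. 161.]
[0.401 0.171 0.073] -> [ -6.  -1. 238.]
[0.405 0.172 0.029] -> [ -2.  -1. 282.]
turn to bed -0.0007541377832134266 bedpos mm [-126.6  -37.2  296.2] 2.6 [ 0.8 -0.6 -0.5]
[ 0.42 -0.18 -0.77  1.78 -0.12  1.49 -1.58]
```

```bash
python3 -m handwheel '[[[-1,-1,45],0],[[-2,-1,90],0],[[-3,-1,135],0],[[-4,-1,180],0],[[-5,-1,215],0],[[-4,-1,245],0],[[-3,-1,270],0],[[-2,-1,282],0],[[-2,-1,282],0],[[-2,-1,282],0]]'; python3 - <<'E'
from go import *
from bench import imaging
import cv2
rows(b2w([-.133,-.036,.016]),b2w([.0278-.022-.011,-.036,.016])); print(monitor.state()["q"].round(2))
p_,d=imaging.capture("side"); cv2.imwrite("pics/s1.png",cv2.resize(p_[150:290,170:350],None,fx=4,fy=4,interpolation=cv2.INTER_CUBIC))
E
```

```text
t: 3.85
position: [0.4062, 0.1726, 0.0301]
tool_rot: [0.988, 0.157, 0.001, 0.0]
contact_force: [-0.5, -0.3, 0.7]
opening: -0.0
grip_force: 0.0
[0.429 0.18  0.032] -> [24.  0. -2.]
[0.55  0.219 0.045] -> [151.  -0. -15.]
turn to bed -0.0010731377834741207 bedpos mm [-157.   -35.9   16.9] 3.85 [-0.5 -0.3  0.7]
[ 0.35  0.17 -0.85  2.14  0.16  0.9  -1.85]
```

View pics/s1.png

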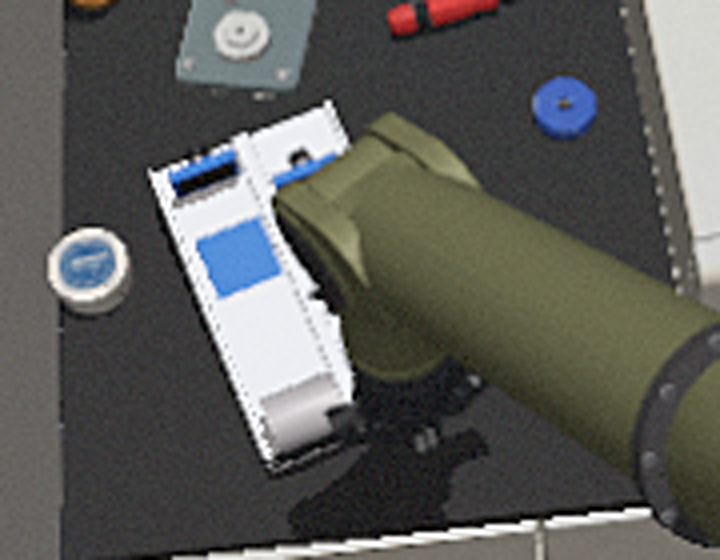

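The arm hides the brass roller. The steel roller is undisturbed at (300,412). I'll push slowly up the lane at about 40 mm/s.

```bash
python3 -m handwheel '[[[8,0,-1],0],[[16,0,-2],0],[[20,0,-2],0],[[24,0,-2.5],0],[[28,0,-3],0],[[33,0,-3.5],0],[[38,0,-4],0],[[43,0,-4.5],0],[[48,0,-5],0],[[53,0,-5.5],0],[[58,0,-6],0],[[63,0,-6.6],0],[[68,0,-7.1],0],[[73,0,-7.6],0],[[78,0,-8.1],0],[[83,0,-8.7],0],[[88,0,-9.2],0],[[93,0,-9.7],0],[[97,0,-10.1],0],[[100,0,-10.5],0]]'; python3 - <<'E'
from go import *
from bench import imaging
import cv2
rows(b2w([.001,-.036,.016])); print(monitor.state()["moment"])
a,d=imaging.capture("side"); b,d=imaging.capture("top")
f=lambda p:cv2.resize(p,None,fx=4,fy=4,interpolation=cv2.INTER_CUBIC)
cv2.imwrite("pics/m1.png",np.hstack([f(a[165:285,200:300]),f(b[145:265,205:305])]))
E
```

```text
t: 6.4
position: [0.5003, 0.2037, 0.0397]
tool_rot: [0.988, 0.157, -0.0, 0.0]
contact_force: [-2.5, -1.0, 1.7]
opening: -0.001
grip_force: 1.0
[0.556 0.221 0.046] -> [58.  0. -6.]
turn to bed -0.0004386194865224069 bedpos mm [-57.4 -35.6  16.1] 6.4 [-2.5 -1.   1.7]
[-0.09991633  0.36634278  0.00783644]
```

View pics/m1.png

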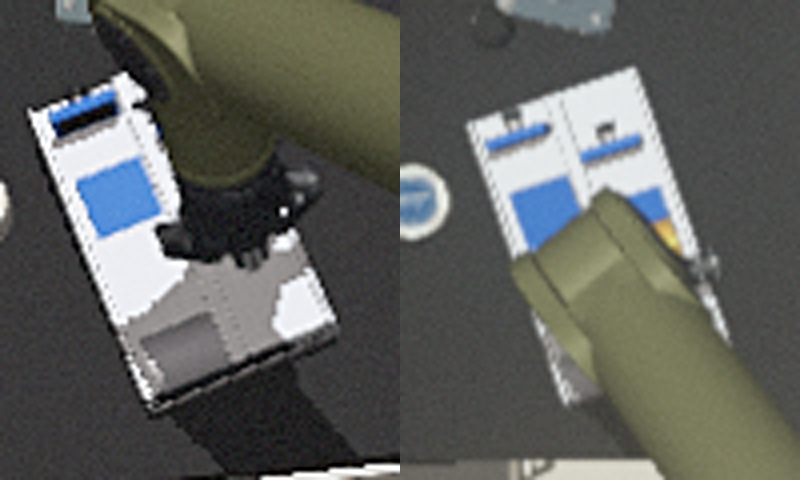

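The top view (right half) shows the brass roller's front edge at about (665,235), on the wedge ahead of the fingers, and the push force is small. I'll continue to just before the ridge.

```bash
python3 -m handwheel '[[[4,0,-0.4],0],[[8,0,-0.8],0],[[13,0,-1.4],0],[[18,0,-1.9],0],[[23,0,-2.4],0],[[28,0,-2.9],0],[[33,0,-3.4],0],[[38,0,-4],0],[[42,0,-4.4],0],[[45,0,-4.7],0],[[46,0,-4.8],0]]'; python3 -m handwheel '[[[1.5,0,-0.2],0],[[3,0,-0.3],0],[[3,0,-0.3],0]]';  python3 -m handwheel '[[[1.5,0,-0.2],0],[[3,0,-0.3],0],[[3,0,-0.3],0]]'
```

```text
t: 7.88
position: [0.5443, 0.218, 0.0446]
tool_rot: [0.988, 0.157, -0.0, 0.0]
contact_force: [-1.1, -0.7, 0.4]
opening: 0.0
grip_force: 0.9
t: 8.25
position: [0.5475, 0.219, 0.045]
tool_rot: [0.988, 0.157, 0.0, -0.0]
contact_force: [-0.3, -0.6, -0.1]
opening: -0.004
grip_force: 0.1
t: 8.62
position: [0.5503, 0.22, 0.0453]
tool_rot: [0.988, 0.157, 0.0, -0.0]
contact_force: [0.3, -0.7, -0.6]
opening: 0.004
grip_force: 0.0
```

```bash
python3 - <<'E'
from go import *
from bench import imaging
import cv2
rows(b2w([.001,-.036,.016]))
b,d=imaging.capture("top")
cv2.imwrite("pics/m2.png",cv2.resize(b[155:235,210:310],None,fx=7,fy=7,interpolation=cv2.INTER_CUBIC))
E
```

```text
[0.556 0.221 0.046] -> [ 6.  0. -0.]
turn to bed -0.0004879084889337637 bedpos mm [ -4.6 -35.6  16.2] 8.625 [ 0.3 -0.7 -0.6]
```

View pics/m2.png

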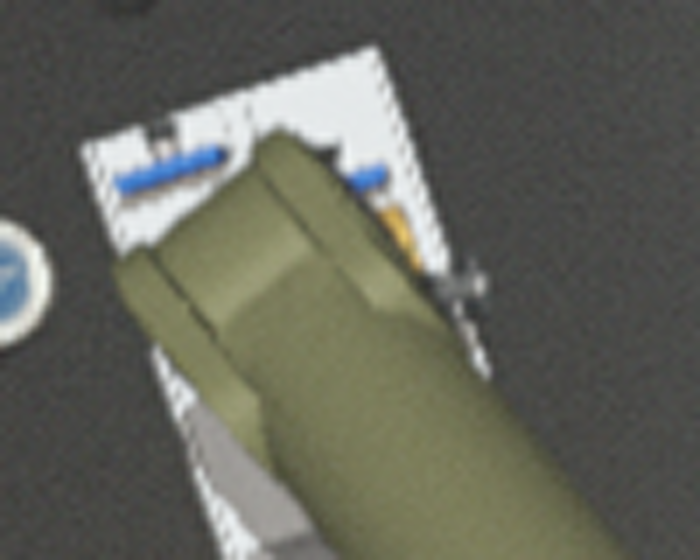

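```bash
python3 - <<'E'
from go import *
from h import proj
th=np.radians(np.arange(0,360,5))
for xc in(.0275,.035,.0418,.0455):
    P=[b2w([xc+.022*np.cos(a),-.060,.022+.022*np.sin(a)]) for a in th]
    q=(proj("top",P)-[209.6,154.6])*7; print(xc,"v top",q[q[:,1].argmin()].round(),"v bot",q[q[:,1].argmax()].round())
E
```

```text
0.0275 v top [397. 210.] v bot [427. 296.]
0.035 v top [392. 196.] v bot [422. 281.]
0.0418 v top [388. 183.] v bot [417. 268.]
0.0455 v top [385. 175.] v bot [415. 261.]
```

The gold patch (390,207)–(415,268) leaves a small white gap to the stop, so the roller may still be tipping over the edge. I'll nudge in small steps and track the gold pixels numerically.

```bash
cat > gold.py <<'E'
from go import *
from bench import imaging
import cv2
for n in("top","side"):
    b,d=imaging.capture(n); h=cv2.cvtColor(b,cv2.COLOR_BGR2HSV)
    m=cv2.inRange(h,(14,90,60),(32,255,255)); m[:160]=0; m[260:]=0; m[:,:215]=0; m[:,300:]=0
    v,u=np.nonzero(m); print(n,len(u),(v.min(),v.max(),round(v.mean(),2),u.min(),u.max(),round(u.mean(),2)) if len(u) else "")
rows(b2w([.001,-.036,.016]))
E
python3 gold.py; python3 -m handwheel '[[[1,0,-0.1],0],[[2,0,-0.2],0],[[2,0,-0.2],0],[[2,0,-0.2],0]]'; python3 gold.py
```

```text
top 27 (np.int64(183), np.int64(192), np.float64(187.04), np.int64(263), np.int64(269), np.float64(266.04))
side 16 (np.int64(164), np.int64(192), np.float64(178.38), np.int64(232), np.int64(299), np.float64(272.12))
[0.556 0.221 0.046] -> [ 6.  0. -1.]
turn to bed -0.00045804054643588943 bedpos mm [ -4.9 -35.6  16.1] 8.775 [-0.5 -0.4  0.3]
t: 9.28
position: [0.5517, 0.2205, 0.0454]
tool_rot: [0.988, 0.157, -0.0, 0.0]
contact_force: [-0.0, -0.4, 0.2]
opening: 0.001
grip_force: 0.0
top 30 (np.int64(182), np.int64(191), np.float64(185.73), np.int64(263), np.int64(268), np.float64(265.5))
side 29 (np.int64(160), np.int64(192), np.float64(175.41), np.int64(230), np.int64(296), np.float64(254.48))
[0.556 0.221 0.046] -> [ 4.  0. -0.]
turn to bed -0.00036431014241161686 bedpos mm [ -3.1 -35.6  16. ] 9.375 [-0.7 -0.2  0.4]
```

```bash
python3 -m handwheel '[[[1,0,-0.1],0],[[2,0,-0.2],0],[[2,0,-0.2],0],[[2,0,-0.2],0]]'; python3 gold.py;  python3 -m handwheel '[[[1,0,-0.1],0],[[2,0,-0.2],0],[[2,0,-0.2],0],[[2,0,-0.2],0]]'; python3 gold.py
```

```text
t: 9.88
position: [0.5536, 0.2211, 0.0456]
tool_rot: [0.988, 0.157, -0.0, 0.0]
contact_force: [-0.2, 0.3, 0.0]
opening: -0.002
grip_force: 0.0
top 28 (np.int64(182), np.int64(191), np.float64(185.75), np.int64(263), np.int64(268), np.float64(265.64))
side 23 (np.int64(161), np.int64(192), np.float64(176.7), np.int64(243), np.int64(299), np.float64(267.04))
[0.556 0.221 0.046] -> [ 2.  0. -0.]
turn to bed -0.00037930076157871584 bedpos mm [ -1.  -35.6  16.1] 9.975 [ 0.4 -0.2  0.6]
t: 10.48
position: [0.5555, 0.2217, 0.0458]
tool_rot: [0.988, 0.157, -0.0, 0.0]
contact_force: [-0.8, 0.9, -0.5]
opening: 0.0
grip_force: 0.0
top 24 (np.int64(182), np.int64(190), np.float64(185.46), np.int64(263), np.int64(268), np.float64(265.62))
side 15 (np.int64(160), np.int64(191), np.float64(174.67), np.int64(236), np.int64(279), np.float64(256.53))
[0.556 0.221 0.046] -> [0. 0. 0.]
turn to bed -0.00045318001832844734 bedpos mm [  0.9 -35.7  16. ] 10.575 [ 0.1  0.4 -0.1]
```

The gold stopped moving while the fingers advanced 4 mm with no force, so the roller has dropped in. I'll back off and look.

```bash
python3 -m handwheel '[[[-4,0,0.4],0],[[-10,0,1],0],[[-18,0,1.9],0],[[-28,0,2.9],0],[[-38,0,2],0],[[-40,0,-20],0],[[-40,0,-60],0],[[-40,0,-110],0],[[-40,0,-160],0],[[-40,0,-210],0],[[-40,0,-260],0],[[-40,50,-270],0],[[-40,100,-270],0],[[-40,150,-270],0],[[-40,200,-270],0],[[-40,250,-270],0],[[-40,300,-270],0],[[-40,300,-270],0],[[-40,300,-270],0]]'; python3 - <<'E'
from bench import imaging
import cv2,numpy as np
a,d=imaging.capture("side"); b,d=imaging.capture("top")
f=lambda p:cv2.resize(p,None,fx=4,fy=4,interpolation=cv2.INTER_CUBIC)
cv2.imwrite("pics/m3.png",np.hstack([f(a[165:285,200:300]),f(b[145:265,205:305])]))
E
```

```text
t: 12.95
position: [0.6107, -0.0748, 0.3171]
tool_rot: [0.988, 0.158, 0.001, -0.0]
contact_force: [-0.3, 1.1, 0.1]
opening: 0.001
grip_force: 0.0
```

View pics/m3.png

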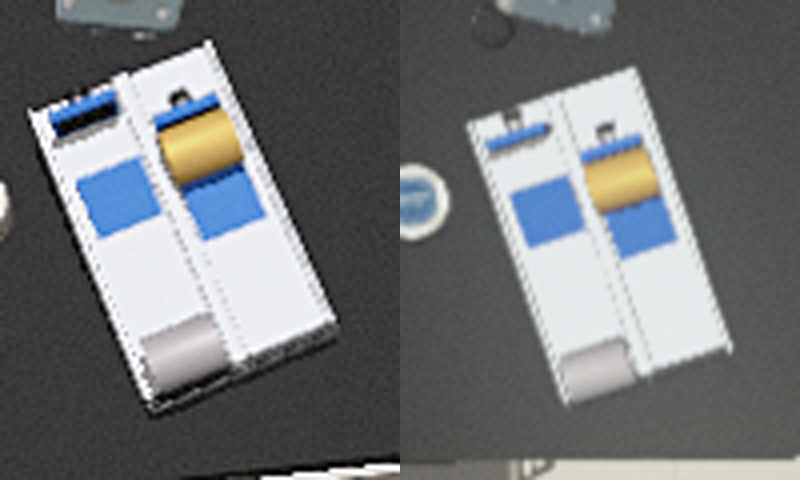

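The brass roller is parked between ridge and stop (side half (203,147), top half (622,180)). The steel roller is still at the bottom of its lane at (190,352), and the hand is clear.

```bash
python3 -c "
from bench import workorder; print(workorder.job_done())"
```

```text
the job is handed in; nothing more can be done
None
```

The brass roller is parked between the ridge and the end stop of the right lane, the steel roller is still at the bottom of its own lane, the hand is clear above the bench, and I handed the job in at about 13 s.

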